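# Refit the toasted-sandwich plate in the sandwich maker

### The job

Fit the clean toasted-sandwich plate (the one with the deep pockets, not the ribbed grill plate) into the empty lower bed of the open sandwich maker: lift it out of the dish rack, hook its two rear tabs under the lips at the back of the bed, then swing its front down and press until it lies fully home and the front spring clip has snapped over its edge. Let go of it, and leave the ribbed plate and everything else on the worktop where they are.

Things in the scene. Friction and masses are not known exactly. Their poses are not given: they have to be found in the camera images.
- toastplate: The wanted sandwich plate: dark cast metal, 0.28-0.56 kg, two deep pockets. Origin: centre of underside; x to its rear (tab edge), y along its length, z up. Frame mm: rim 124 (x) by 200 (y), z 14 to 20; tray below 104 by 184, underside z 0, pocket floor z 4, low diagonal ridges to z 14. Starts flat in a bay of the rack, pockets up, length along the rack's x, tabs towards the rack's +y.
- toast_ridge (a point): Middle of the top of the straight ridge between the wanted plate's two pockets (plate frame 0, 0, 22 mm). The ridge runs along plate x: 10 mm wide, 96 long, 18 high above the pocket floor. Pinch it from above, fingertips down in the pockets (clear 25 mm either side for plate x -14 to 40 mm).
- toast_tab_a (a point): Middle of one of the wanted plate's two flat rear tabs (plate frame 67, 60, 17 mm). The tab is 10 mm (x) by 30 (y) by 4 thick: x 62 to 72, y 45 to 75, z 15 to 19.
- toast_tab_b (a point): Middle of the other rear tab (plate frame 67, -60, 17 mm), same size.
- toast_front (a point): Middle of the wanted plate's front rim edge (plate frame -62, 0, 17 mm).
- grillplate: The other plate, not wanted: same outline, rim and tabs, but a ribbed grill face (nine parallel ribs) in place of the pockets. Origin and axes as for the wanted plate. Lies in the other bay of the rack.
- press: Sandwich maker, black, fixed, 240 mm wide (y), 200 deep (x) plus 28 mm carrying grip in front. Origin: on the worktop under the middle of its bed; x to its rear (hinge), z up; the front roughly faces the robot. Lid open, leaning back 20 degrees from upright, its face about 95 mm behind the bed's middle at the foot.
- lid_top (a point): Top of the open lid, about 290 mm above the worktop.
- bed (a point): Seat of the empty bed, 45 mm above the worktop: a fitted plate's origin comes here, axes parallel to the press's. Frame mm: plate rests on four bosses, tops z 0 (pan 14 lower). Inner faces: sides y -104 and 104, front x -65 (these wall tops z 19), rear x 75 (top z 28). A plate laid in level stays on top of the lips: it goes in rear end first, front raised 10 to 20 degrees.
- lip_a (a point): Middle of the lower front edge of one of the two fixed steel lips that reach out from the rear wall over the tabs' places (bed frame 65, 60, 21.5 mm). The lip spans bed x 65 to 79, y 42 to 78, z 21.5 to 25.5 mm; a tab goes under it (2.5 mm free above a tab at home).
- lip_b (a point): The same point of the other lip (bed frame 65, -60, 21.5 mm).
- clip (a joint): Steel spring clip, 40 mm wide, middle of the bed's front. Its slanting leaf has its foot 3 mm over the home plate's front edge (bed x -59, z 21 mm), slopes up to x -65, z 34; block behind to x -89. Value m: 0 at rest, up to 0.007 pushed to the front. Pressing the plate's front down with 5 to 15 N pushes it 3 mm forward; it then springs back to 0 over the rim.
- rack: White dish rack, fixed, 270 mm (x) by 340 (y), black drip tray under it. Origin: on the worktop under its centre; x away from the robot, z up. Floor 12 mm, four rails 62 mm above the worktop: a plate must be lifted over them. A divider (34 mm high) at y 0 makes two bays, centres at y 83 and -83 mm.
- caddy (a point): Top of the cutlery in the caddy outside the rack's far rail (rack x 138 to 193, y -125 to 5 mm), 205 mm above the worktop.
- mill: Bystander: pepper mill, dark turned wood, 50 mm across, 150 mm tall. Origin: centre of its underside.
- jar: Bystander: glass jar with steel cap, 52 mm across, 95 mm tall. Origin: centre of its underside.
- soap: Bystander: clear washing-up bottle, 60 mm across, 190 mm tall. Origin: centre of its underside.
- mug: Bystander: white mug with a handle, 82 mm across, 95 mm tall. Origin: centre of its underside.
- bowl: Bystander: blue bowl, 140 mm across, 60 mm tall. Origin: centre of its underside.

How it is judged:
By the outcome, as a careful person would: the job done as asked, in the order asked, and still so for the second after the job is handed in, with the robot touching nothing.
It also fails if it takes over 58 s, if anything falls off the work surface, if the arm or the gripper's body presses on something with over 40 N, if the wrist force passes 120 N, or if a joint passes its speed limit or range.

### The arm

A 6-joint arm with a two-finger parallel gripper is mounted at the origin on the work surface. World frame = base frame: x ahead of the robot, y to its left, z up, the work surface at z = 0. Lengths are in mm, angles in rad, forces in N, time in s.
With the tool pointing down it reaches from about 425 to 925 mm from the base axis. Payload 12.5 kg.
Tool frame: the origin (TCP) lies between the finger pads; the fingertips stand 22 mm ahead of it and the grasp point (between the pads) lies 3 mm ahead of it; z points along the fingers, y is the line along which they close (so a half turn about z gives the same grasp; the last joint's range is limited). The gripper opens to 85 mm and grips with 20 to 120 N. Pads are 22 mm wide; open, the fingers measure 114 mm over their backs; the gripper's body (76 mm by 85 mm) begins 54 mm behind the grasp point. The pads swing forward as they close: fully open they stand 13 mm farther back than shut.
Start: joints at [1.197, 0.491, 1.559, -0, 1.092, -0.106], TCP at [165.363, 602.742, 253.327] pointing down, gripper open.
Joint ranges: [-3.1, 3.1], [-0.84, 2.19], [0.05, 2.79], [-1.13, 4.28], [0.06, 2.93], [-2.69, 2.69]. Speed limits (rad/s): [2.22, 2.22, 2.79, 3.14, 3.14, 3.14].

### API

Orientations are given as [roll, pitch, yaw] about the fixed x, y, z axes, in that order (R = Rz(yaw) Ry(pitch) Rx(roll)).
In Python, from workcell import robot, viewer, job, move_gripper gives the robot as it stands (robot), with the cameras (viewer), the job (job) and the gripper as plain functions. Calls block until the motion is done:
- robot.move_ptp(position, orientation): joint-space move of the TCP to a pose.
- robot.movel(position, attitude=None, velocity=150, threshold=None): straight line of the TCP; attitude=None keeps the orientation; velocity is the mean speed in mm/s. With threshold (N) it stops when the force on the tool has changed by that much, and returns True; else False.
- robot.movej(angles): joint-space move.
- move_gripper(opening): finger opening in mm; the grip force is fixed at half the most; returns when the fingers have stopped.
- robot.dwell(seconds).
- robot.solve_ik(position, orientation): joint angles nearest the present ones, or None.
- viewer.capture(name): name is "side" or "top" or "wrist"; returns a dict with "pixels" (420x560x3 uint8, red, green, blue), "fx", "fy", "cx", "cy" (pixels), "xyz" and "orientation" of the camera in the world; the wrist camera has in their place "hand_eye" (4x4, takes a point from camera to tool coordinates, whose origin is the TCP and whose axes are the flange's). Camera axes: x right, y down, z forward; pixel columns grow to the right and rows downward; lengths in mm; the calibration is good to about 2 mm. A picture is of the moment at which its call begins: read the wrist's pose just before it. There is no depth.
A pose or a line that the arm cannot do raises robot.Unreachable and nothing moves.
- job.hand_in(): hands the job in; it is judged then, once.
Readings, each from a call of its own:
- robot.get_time_s(): time.
- robot.get_joints(): joint angles.
- robot.get_qvel(): joint speeds.
- robot.get_joint_torque(): joint torques, N m.
- robot.get_position(): TCP position.
- robot.get_orientation(): TCP orientation.
- robot.get_ft_force(): force on the tool from outside, world axes, zero at the start.
- robot.get_ft_torque(): the same for the moment, N m.
- robot.get_gripper_width(): finger opening in mm.
- robot.get_gripper_force(): force on a finger pad.
Only numpy, scipy, OpenCV 4.12 (cv2) and the standard library are available. Lean on these libraries where they do the work, as an engineer would, in place of code of your own. Each camera call takes 0.05 s, during which the arm holds its last target. There are 200 camera calls.

## Working session

There is one attempt and no reset: what is moved stays moved. The work goes in short steps, each a Python script; the robot and the scene stay as the last script left them, time stands still between calls to the robot, and variables do not carry over. Pictures are saved under pics/ and viewed, at most 12 in all, crops included, and the job is handed in when it is done.

```bash
mkdir -p pics; cat > h.py <<'E'
import numpy as np, cv2, pickle
from scipy.spatial.transform import Rotation as R
from workcell import robot, viewer, job, move_gripper
def snap(cam,name):
    p=robot.get_position(); o=robot.get_orientation()
    c=viewer.capture(cam); cv2.imwrite(f'pics/{name}.png',c['pixels'][:,:,::-1])
    if 'hand_eye' in c:
        T=np.eye(4);T[:3,:3]=R.from_euler('xyz',o).as_matrix();T[:3,3]=p
        E=T@np.array(c['hand_eye'])
    else:
        E=np.eye(4);E[:3,:3]=R.from_euler('xyz',c['orientation']).as_matrix();E[:3,3]=c['xyz']
    d=dict(E=E,k=(c['fx'],c['fy'],c['cx'],c['cy'])); pickle.dump(d,open(f'pics/{name}.pkl','wb')); return c,d
def load(n): return pickle.load(open(f'pics/{n}.pkl','rb'))
def ray(d,uv):
    fx,fy,cx,cy=d['k']; v=d['E'][:3,:3]@np.array([(uv[0]-cx)/fx,(uv[1]-cy)/fy,1]); return d['E'][:3,3],v/np.linalg.norm(v)
def onz(d,uv,z):
    o,v=ray(d,uv); return o+v*(z-o[2])/v[2]
def proj(d,P):
    q=(np.linalg.inv(d['E'])@np.append(P,1))[:3]; fx,fy,cx,cy=d['k']; return np.array([fx*q[0]/q[2]+cx,fy*q[1]/q[2]+cy])
def tri(obs):
    A=0;b=0
    for d,uv in obs:
        o,v=ray(d,uv); M=np.eye(3)-np.outer(v,v); A=A+M; b=b+M@o
    x=np.linalg.solve(A,b); return x,[np.linalg.norm((np.eye(3)-np.outer(v,v))@(x-o)) for o,v in [ray(d,uv) for d,uv in obs]]
E
python3 - <<'E'
from h import *
for n in ['top','side','wrist']:
    c,d=snap(n,n+'0'); print(n,d['k'],d['E'].round(3).tolist())
a=cv2.imread('pics/top0.png');b=cv2.imread('pics/side0.png')
print(robot.get_time_s(),robot.get_orientation())
E
```

```text
top (438.5809338762656, 438.5809338762656, 272.6906175444007, 207.30431242026793) [[0.003, -0.995, 0.101, 436.11], [-1.0, -0.003, -0.003, 13.554], [0.003, -0.101, -0.995, 1838.133], [0.0, 0.0, 0.0, 1.0]]
side (500.21464207326, 500.21464207326, 282.63058038116696, 201.74713137102657) [[0.755, -0.342, 0.559, -445.871], [-0.655, -0.406, 0.637, -1160.847], [0.009, -0.848, -0.531, 1143.712], [0.0, 0.0, 0.0, 1.0]]
wrist (348.41182886090286, 348.41182886090286, 276.50064273110416, 211.9015886421686) [[0.264, 0.924, 0.275, 94.165], [0.964, -0.253, -0.076, 621.909], [-0.001, 0.286, -0.958, 374.114], [0.0, 0.0, 0.0, 1.0]]
0.15 [-3.14074021e+00 -8.31012860e-05  2.87381751e+00]
```

View pics/top0.png

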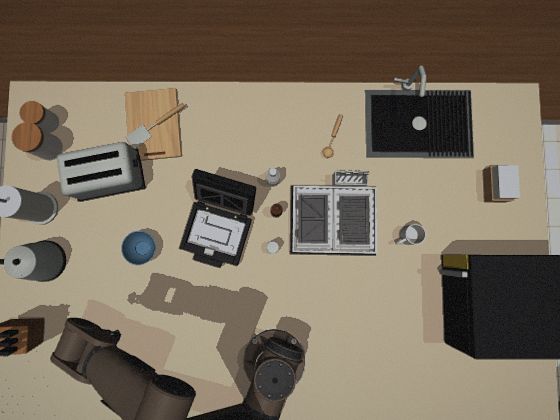

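View pics/side0.png

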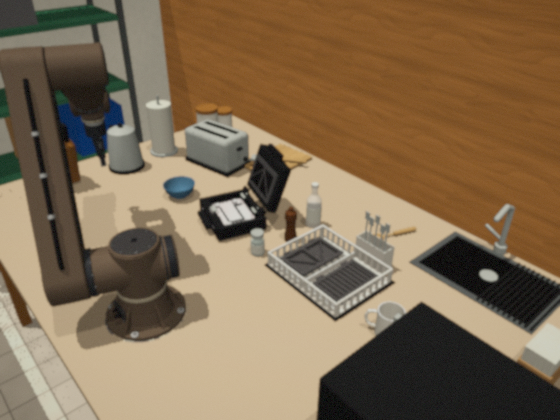

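Top view: the press bed is around (218,232) with its lid behind it. The rack centre is near (334,220), with the pocket plate in the left bay at (313,220) and the grill plate on the right at (355,220). The mill (276,210), jar (272,246) and soap (273,176) stand between them. The side view agrees.

```bash
python3 - <<'E'
from h import *
t=load('top0')
for n,uv,z in [('ridge',(313,220),34),('bed',(218,232),45),('rackTL',(292,186),62),('rackBR',(376,254),62),('rackTR',(376,186),62),('rackBL',(292,254),62),('mill',(276,210),150),('jar',(272,246),95),('soap',(273,173),190)]:
    print(n,onz(t,uv,z).round(0))
w=load('wrist0'); print(np.round(np.linalg.inv(w['E'])@np.append(onz(t,(313,220),34),1)))
# plan: tool down, camera position relative: choose views
p=robot.get_position();Rt=R.from_euler('xyz',robot.get_orientation()).as_matrix()
H=Rt.T@(w['E'][:3,3]-p); A=Rt.T@w['E'][:3,:3]; print(H.round(1),A.round(3).tolist())
for yaw in [0,np.pi/2,np.pi,-np.pi/2]:
  for P in [(560,-170,330),(520,-170,380),(560,220,330),(600,-140,350)]:
    q=robot.solve_ik(P,[np.pi,0,yaw]); print(yaw,P,None if q is None else np.round(q,2))
E
```

```text
ridge [ 567. -158.   34.]
bed [515. 231.  45.]
rackTL [704. -71.  62.]
rackBR [ 428. -409.   62.]
rackTR [ 705. -414.   62.]
rackBL [427. -70.  62.]
mill [596.  -4. 150.]
jar [458.  11.  95.]
soap [734.   8. 190.]
[-627.  537.  515.    1.]
[  73.7   -0.3 -121.2] [[0.0, -0.958, -0.286], [1.0, 0.0, 0.0], [-0.0, -0.286, 0.958]]
0 (560, -170, 330) [-0.41  0.37  1.55 -0.    1.22  1.16]
0 (520, -170, 380) [-0.44  0.27  1.56 -0.    1.31  1.13]
0 (560, 220, 330) [ 0.26  0.39  1.51 -0.    1.24  1.84]
0 (600, -140, 350) [-0.34  0.4   1.45 -0.    1.29  1.23]
1.5707963267948966 (560, -170, 330) [-0.41  0.37  1.55  0.    1.22 -0.41]
1.5707963267948966 (520, -170, 380) [-0.44  0.27  1.56  0.    1.31 -0.44]
1.5707963267948966 (560, 220, 330) [ 0.26  0.39  1.51 -0.    1.24  0.26]
1.5707963267948966 (600, -140, 350) [-0.34  0.4   1.45  0.    1.29 -0.34]
3.141592653589793 (560, -170, 330) [-0.41  0.37  1.55  0.    1.22 -1.98]
3.141592653589793 (520, -170, 380) [-0.44  0.27  1.56  0.    1.31 -2.01]
3.141592653589793 (560, 220, 330) [ 0.26  0.39  1.51  0.    1.24 -1.31]
3.141592653589793 (600, -140, 350) [-0.34  0.4   1.45  0.    1.29 -1.91]
-1.5707963267948966 (560, -170, 330) None
-1.5707963267948966 (520, -170, 380) None
-1.5707963267948966 (560, 220, 330) None
-1.5707963267948966 (600, -140, 350) None
```

```bash
python3 - <<'E'
from h import *
D=[np.pi,0,np.pi/2]
for n,P in [('pc',(450,260,290)),('pd',(550,290,290)),('ra',(520,-120,270)),('rb',(620,-190,270))]:
    robot.move_ptp(P,D); robot.dwell(.15); snap('wrist',n)
print(robot.get_time_s())
for a,b,o in [('pc','pd','p'),('ra','rb','r')]:
    A,B=[cv2.imread(f'pics/{x}.png') for x in (a,b)]
    cv2.imwrite(f'pics/{o}2.png',np.vstack([A,B])[:, :] if 0 else cv2.resize(np.hstack([A,B]),(800,300)))
E
```

```text
5.175
```

View pics/ra.png

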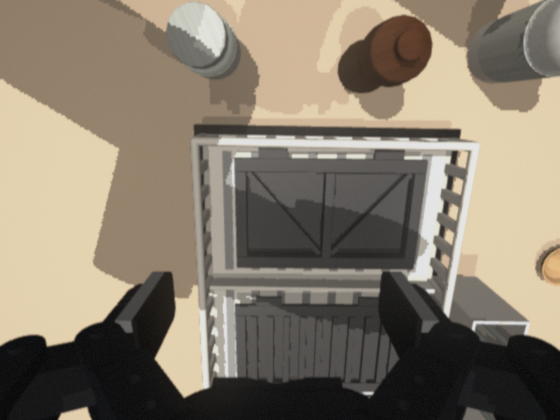

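View pics/pc.png

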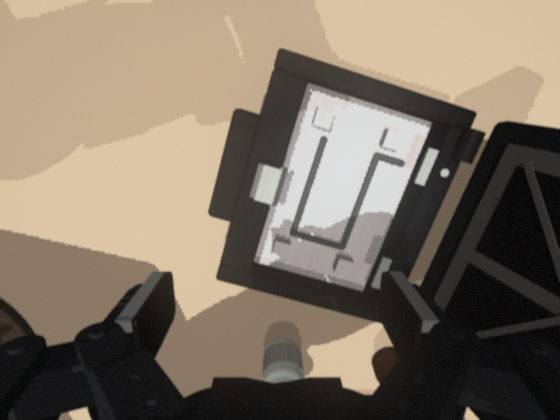

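Wrist views. Rack: the wanted plate's rim runs from about (236,158) to (426,268), with tabs at the top near (273,154) and (389,154). Press: front clip near (268,184), lips near (427,167) and (384,272).

```bash
python3 - <<'E'
from h import *
def crop(n,cu,cv,w,h,s):
    A=cv2.imread(f'pics/{n}.png'); u,v=int(cu-w/2),int(cv-h/2); u=max(0,min(u,560-w)); v=max(0,min(v,420-h))
    c=cv2.convertScaleAbs(A[v:v+h,u:u+w],alpha=1.6,beta=20)
    print(n,u,v,s); return cv2.resize(c,None,fx=s,fy=s,interpolation=cv2.INTER_CUBIC)
c=onz(load('ra'),(330,212),34); print(c)
q=proj(load('rb'),c)
cv2.imwrite('pics/r2.png',np.vstack([crop('ra',330,212,260,150,2)*1,crop('rb',*q,260,150,2)]))
c=onz(load('pc'),(340,190),60); q=proj(load('pd'),c)
cv2.imwrite('pics/p2.png',np.hstack([crop('pc',345,185,200,260,2),crop('pd',*q,200,260,2)]))
E
```

```text
[ 576.65304638 -152.97152865   34.        ]
ra 200 137 2
rb 105 70 2
pc 245 55 2
pd 144 86 2
```

View pics/r2.png

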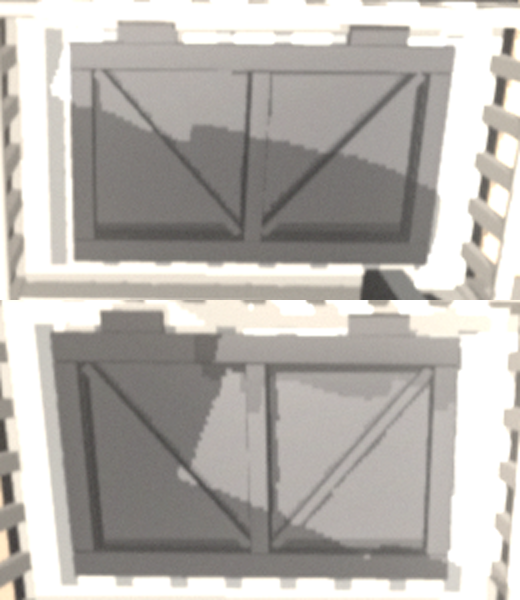

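View pics/p2.png

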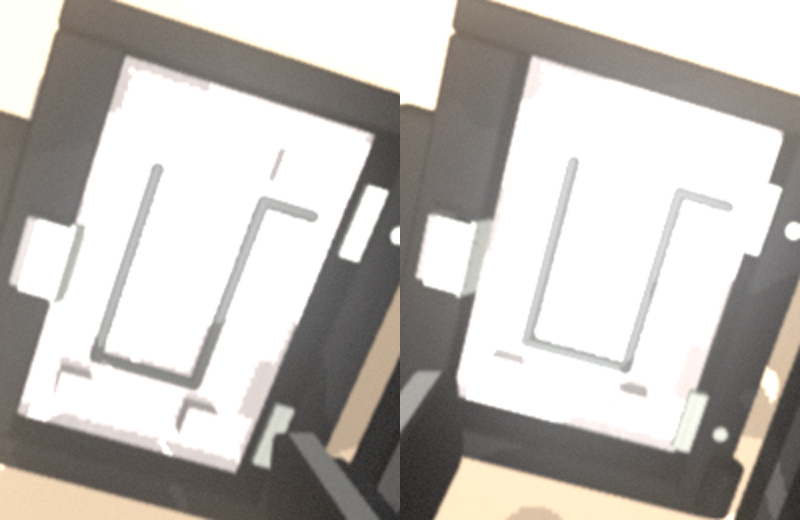

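```bash
cat > fit.py <<'E'
from h import *
from scipy.optimize import least_squares
off=dict(ra=(200,137,0,0),rb=(105,70,0,300),pc=(245,55,0,0),pd=(144,86,400,0))
def fix(n,uv):
    a=off[n]; return ((uv[0]-a[2]+.5)/2-.5+a[0],(uv[1]-a[3]+.5)/2-.5+a[1])
def pose(p): 
    return R.from_euler('z',p[3]).as_matrix(),np.array(p[:3])
def fit(obs,p0):
    def res(p):
        M,t=pose(p); return np.concatenate([proj(load_(n),M@np.array(P)+t)-fix(n,uv) for P,n,uv in obs])
    s=least_squares(res,p0,x_scale=[1,1,1,.01],loss='soft_l1'); r=res(s.x).reshape(-1,2)
    print(s.x.round(4)); [print(P,n,e.round(1)) for (P,n,_),e in zip(obs,r)]; return s.x
_c={}
def load_(n): return _c.setdefault(n,load(n))
T=[((62,100,20),(71,43),(52,335)),((62,-100,20),(454,46),(461,338)),((-62,100,20),(75,262),(75,577)),
((72,75,19),(118,22),(101,310)),((72,45,19),(176,22),(163,310)),((72,-45,19),(348,26),(349,315)),((72,-75,19),(407,26),(411,315)),
((48,5,22),(248,72),(247,365)),((48,-5,22),(270,72),(268,365)),((-48,5,22),(243,242),(247,550)),((-48,-5,22),(262,242),(271,550))]
fit([(P,n,uv) for P,a,b in T for n,uv in (('ra',a),('rb',b))],[567,-158,12,1.57])
Q=[((65,78,25.5),(370,184),(765,183)),((75,78,25.5),(388,190),(782,186)),((75,42,25.5),(358,263),(757,255)),((65,42,25.5),(340,257),(743,250)),
((65,-42,25.5),(275,404),(690,392)),((75,-42,25.5),(294,408),(708,397)),((75,-78,25.5),(270,467),(690,452)),((65,-78,25.5),(254,462),(675,447)),
((-65,104,19),(125,57),(533,57)),((-65,-104,19),(18,415),(458,397)),((-59,20,21),(82,228),(492,220)),((-59,-20,21),(65,300),(478,296))]
fit([(P,n,uv) for P,a,b in Q for n,uv in (('pc',a),('pd',b))],[515,231,45,-.25])
for P,a,b in T+Q:
    k=('ra','rb') if (P,a,b) in T else ('pc','pd')
    x,e=tri([(load_(k[0]),fix(k[0],a)),(load_(k[1]),fix(k[1],b))]); print(P,x.round(1),np.round(e[0],1))
E
python3 fit.py
```

```text
[ 574.9978 -158.882     9.3481    1.5608]
(62, 100, 20) ra [-0.9 -0.5]
(62, 100, 20) rb [-0.  -1.3]
(62, -100, 20) ra [0.3 0.3]
(62, -100, 20) rb [-0.5 -0.4]
(-62, 100, 20) ra [-0.4 -0.7]
(-62, 100, 20) rb [ 0.9 -0.5]
(72, 75, 19) ra [-0.3  0.5]
(72, 75, 19) rb [0.4 0.7]
(72, 45, 19) ra [-0.2  0.8]
(72, 45, 19) rb [0.2 1.1]
(72, -45, 19) ra [ 1.  -0.2]
(72, -45, 19) rb [-0.4 -0.4]
(72, -75, 19) ra [0.6 0.1]
(72, -75, 19) rb [-0.7 -0. ]
(48, 5, 22) ra [ 1.8 -0.2]
(48, 5, 22) rb [-0.4 -0.2]
(48, -5, 22) ra [ 0.4 -0.1]
(48, -5, 22) rb [-0.8 -0.1]
(-48, 5, 22) ra [-0.1 -0.4]
(-48, 5, 22) rb [2.2 1.8]
(-48, -5, 22) ra [-0.7 -0.3]
(-48, -5, 22) rb [-0.4  1.9]
[ 5.123632e+02  2.399198e+02  4.288980e+01 -2.847000e-01]
(65, 78, 25.5) pc [-1.1  1.2]
(65, 78, 25.5) pd [-1.2  0.1]
(75, 78, 25.5) pc [-0.6  1.1]
(75, 78, 25.5) pd [-0.2  1.4]
(75, 42, 25.5) pc [-0.3 -0.7]
(75, 42, 25.5) pd [ 0.9 -0.1]
(65, 42, 25.5) pc [-0.6 -0.5]
(65, 42, 25.5) pd [-1.4 -0.2]
(65, -42, 25.5) pc [1.2 0.1]
(65, -42, 25.5) pd [ 1.2 -0.4]
(75, -42, 25.5) pc [0.4 0.6]
(75, -42, 25.5) pd [ 1.  -0.6]
(75, -78, 25.5) pc [
[... 540 characters left out ...]
5, 19) [620.9 -87.7  24.6] 0.4
(72, -75, 19) [651.5 -87.6  25. ] 0.3
(48, 5, 22) [ 569.7 -111.5   25.9] 0.7
(48, -5, 22) [ 580.7 -111.3   28.6] 0.3
(-48, 5, 22) [ 568.5 -202.7   41.2] 0.3
(-48, -5, 22) [ 580.  -204.4   36.2] 0.9
(65, 78, 25.5) [597.6 297.2  68.9] 0.5
(75, 78, 25.5) [606.3 295.1  69.2] 0.2
(75, 42, 25.5) [594.9 259.6  71.8] 0.5
(65, 42, 25.5) [588.3 260.9  65.6] 0.0
(65, -42, 25.5) [561.5 181.6  69.3] 0.3
(75, -42, 25.5) [571.1 180.1  71.6] 0.5
(75, -78, 25.5) [561.9 144.5  69.8] 0.2
(65, -78, 25.5) [553.5 146.4  67.7] 0.2
(-65, 104, 19) [479.6 357.   38. ] 0.4
(-65, -104, 19) [421.7 156.8  29.6] 0.1
(-59, 20, 21) [457.9 274.7  59.1] 0.5
(-59, -20, 21) [449.8 237.8  68.7] 1.2
```

The fits agree with the given sizes. Heights come out about 2.5 mm low in both, so that's a common bias. My two "wall" points were really on the pan floor, so I'm dropping them. Next I refit with the known heights and grasp the ridge.

```bash
python3 - <<'E'
import re
s=open('fit.py').read()
s=s.replace("return np.concatenate([proj","return np.concatenate([[5*(p[2]-z0)]]+[proj").replace("def fit(obs,p0):","def fit(obs,p0):\n    z0=p0[2]").replace("r=res(s.x).reshape(-1,2)","r=res(s.x)[1:].reshape(-1,2)").replace("; [print(P,n,e.round(1)) for (P,n,_),e in zip(obs,r)]","; print(abs(r).mean(),r.mean(0))")
s=s.replace("((-65,104,19),(125,57),(533,57)),((-65,-104,19),(18,415),(458,397)),","").split("for P,a,b in T+Q")[0]
open('fit2.py','w').write(s)
E
python3 fit2.py
cat >> h.py <<'E'
def Tm(x,y,z,yaw,th=0,lx=0,lz=0):
    "frame at x,y,z,yaw; plate origin at (lx,0,lz), pitched th deg (front up)"
    T=np.eye(4);T[:3,:3]=R.from_euler('z',yaw).as_matrix();T[:3,3]=[x,y,z]
    U=np.eye(4);U[:3,:3]=R.from_euler('y',np.radians(th)).as_matrix();U[:3,3]=[lx,0,lz]; return T@U
G=np.diag([1.,-1,-1,1]); G[:3,3]=[0,0,28]   # tool in plate
def tcp(Tp): 
    T=Tp@G; return T[:3,3].tolist(), R.from_matrix(T[:3,:3]).as_euler('xyz').tolist()
E
```

```text
[ 575.0816 -158.6543   11.8752    1.5599]
0.6846716557180893 [0.1798654  0.11882084]
[ 5.117311e+02  2.406832e+02  4.501610e+01 -2.846000e-01]
0.6402298952207822 [ 0.04585757 -0.07053961]
```

```bash
python3 - <<'E'
from h import *
PL=(575.1,-158.7,12,1.56); BED=(511.7,240.7,45,-.285)
for a in [(0,-40,170),(18,-22,60),(18,-13,21.5),(14,-2,14.2),(0,0,0)]:
    q=robot.solve_ik(*tcp(Tm(*BED,*a))); print(a,None if q is None else np.round(q,2))
p,o=tcp(Tm(*PL)); print(p,o)
move_gripper(28)
robot.move_ptp([p[0],p[1],120],o)
print(robot.movel(p,o,velocity=80,threshold=8), robot.get_position(), robot.get_ft_force())
move_gripper(0); print(robot.get_gripper_width(),robot.get_gripper_force(),robot.get_ft_force(),robot.get_ft_torque())
robot.movel([p[0],p[1],p[2]+15],o,velocity=60); robot.dwell(.2)
print(robot.get_gripper_width(),robot.get_ft_force(),robot.get_ft_torque(),robot.get_time_s())
robot.movel([p[0],p[1],245],o,velocity=200); print(robot.get_gripper_width(),robot.get_time_s())
E
```

```text
(0, -40, 170) [ 0.37  0.38  1.79 -0.    0.98  2.22]
(18, -22, 60) [0.27 0.63 1.72 0.19 1.07 2.01]
(18, -13, 21.5) [0.26 0.69 1.72 0.19 1.01 1.99]
(14, -2, 14.2) [0.27 0.69 1.74 0.16 0.93 2.01]
(0, 0, 0) [ 0.32  0.65  1.86 -0.    0.63  2.18]
[575.1, -158.7, 40.0] [3.141592653589793, 0.0, 1.5599999999999996]
False [ 575.33416793 -158.77400678   40.44912565] [ 0.1425281  -0.86219408 -0.06320488]
8.171666313186902 60.58545470237732 [-0.59107484  0.7158522   5.8031881 ] [ 0.03625644  0.08184426 -0.05631633]
8.150178007765094 [ 0.22547817 -0.25208378 -5.11080579] [ 0.02969132 -0.04078224  0.00393154] 8.4917
8.375699679339455 9.5917
```

```bash
python3 - <<'E'
from h import *
BED=(511.7,240.7,45,-.285)
robot.move_ptp(*tcp(Tm(*BED,0,-40,172)))
robot.movel(*tcp(Tm(*BED,18,-18,50)),velocity=120); robot.dwell(.3)
snap('wrist','w1'); snap('side','s1')
print(robot.get_position(),tcp(Tm(*BED,18,-18,50)),robot.get_gripper_width(),robot.get_ft_force(),robot.get_time_s())
E
```

```text
[502.70225799 243.41066601 121.86810791] ([502.7295395187572, 243.3281260680443, 121.6295824562643], [3.141592653589793, 0.31415926535897953, -0.2849999999999999]) 8.04720226887866 [-0.33045449  0.34133516 -5.20160359] 13.4083
```

View pics/w1.png

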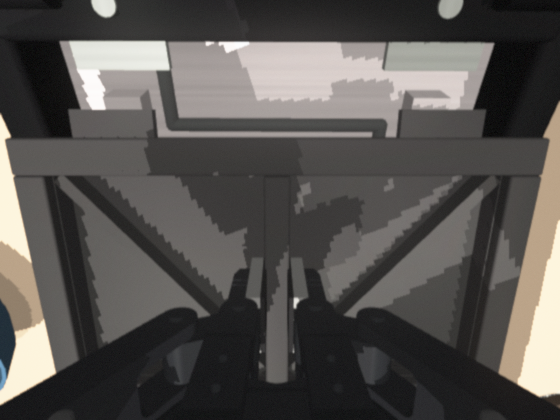

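Held plate over the bed: the tabs' far edges lie at row 110, columns 70–156 and 399–484. The lips' front edges are at row 70, columns 76–170 and 385–480. It looks straight and centred; next I compare this with predictions.

```bash
python3 - <<'E'
from h import *
BED=(511.7,240.7,45,-.285); w=load('w1')
def pr(T,P): return proj(w,(T@np.append(P,1.))[:3]).round(1)
Tt=np.eye(4); Tt[:3,:3]=R.from_euler('xyz',robot.get_orientation()).as_matrix(); Tt[:3,3]=robot.get_position()
Tp=Tt@np.linalg.inv(G); B=Tm(*BED)
for y in (75,45,-45,-75): print('tab',y,pr(Tp,(72,y,19)),'rimtop',pr(Tp,(62,y,20)))
for y in (100,-100): print('rim',pr(Tp,(62,y,20)),pr(Tp,(52,y,20)))
for y in (78,42,-42,-78): print('lip',y,pr(B,(65,y,25.5)),pr(B,(65,y,21.5)),pr(B,(75,y,25.5)))
A=cv2.imread('pics/w1.png')[20:200]; A=cv2.convertScaleAbs(A,alpha=1.5,beta=15)
cv2.imwrite('pics/w1c.png',np.vstack([cv2.resize(A[:,20:220],(800,0) if 0 else None,fx=3,fy=1.6*1),cv2.resize(A[:,360:560],None,fx=3,fy=1.6)]))
E
```

```text
tab 75 [ 66.6 107. ] rimtop [ 69.7 135.7]
tab 45 [150.4 107. ] rimtop [152.3 135.7]
tab -45 [401.8 107.1] rimtop [399.9 135.9]
tab -75 [485.6 107.2] rimtop [482.4 135.9]
rim [  1.  135.7] [  7.1 163.1]
rim [551.2 135.9] [545.1 163.4]
lip 78 [77.7 68.1] [82.3 65.9] [69.1 40. ]
lip 42 [169.4  68.2] [171.9  65.9] [164.7  40.1]
lip -42 [383.4  68.3] [380.9  66. ] [388.   40.2]
lip -78 [475.1  68.4] [470.5  66.1] [483.8  40.3]
```

View pics/w1c.png

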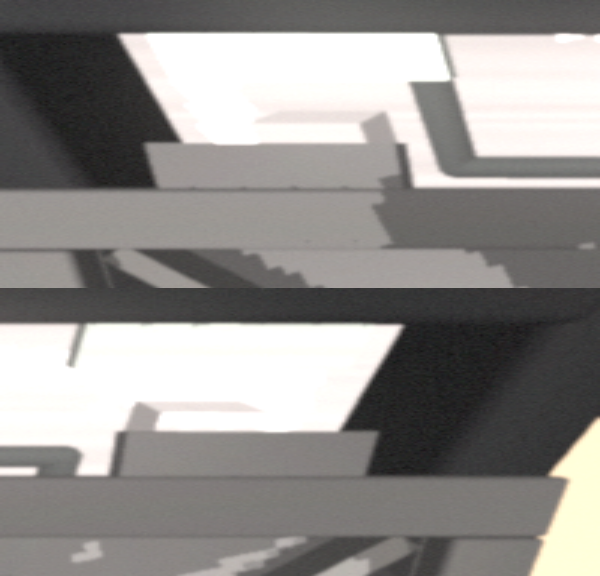

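Tabs and lips match the predictions to within 1 mm, so I insert, with thresholds.

```bash
python3 - <<'E'
from h import *
BED=(511.7,240.7,45,-.285)
def go(a,v,th):
    s=robot.movel(*tcp(Tm(*BED,*a)),velocity=v,threshold=th)
    T=np.eye(4); T[:3,:3]=R.from_euler('xyz',robot.get_orientation()).as_matrix(); T[:3,3]=robot.get_position()
    L=np.linalg.inv(Tm(*BED))@T@np.linalg.inv(G); f=R.from_euler('z',-BED[3]).apply(robot.get_ft_force())
    print(a,s,L[:3,3].round(1),np.degrees(np.arcsin(L[0,2])).round(1),'F',f.round(1),robot.get_gripper_width().__round__(1)); return s
for a,v,th in [((18,-14,22),60,8),((14,-1.5,14.2),20,8),((7,-.3,7.2),15,10)]:
    if go(a,v,th): break
robot.dwell(.1); snap('wrist','w2'); snap('side','s2'); print(robot.get_time_s())
E
```

```text
(18, -14, 22) False [-14.   -0.   21.8] 18.0 F [ 0.1  0.3 -5.5] 8.7
(14, -1.5, 14.2) False [-1.5  0.  14.2] 14.0 F [ 0.5  0.9 -5.8] 8.2
(7, -0.3, 7.2) False [-0.2  0.1  7.3] 7.0 F [-0.   0.7 -4.9] 8.3
15.625
```

View pics/w2.png

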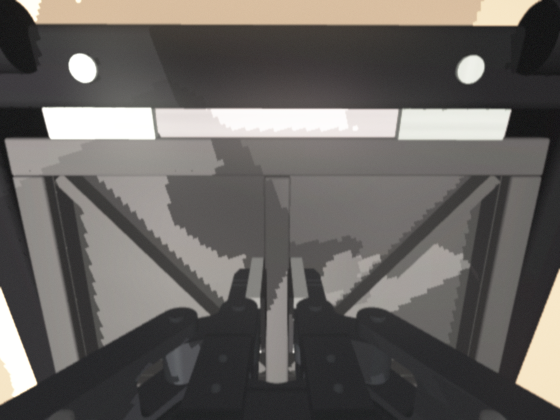

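The tabs are now hidden under both lips (row 138, columns 45–155 and 398–508), and no contact force shows. Next I swing it down and press.

```bash
cat >> h.py <<'E'
BED=(511.7,240.7,45,-.285)
def go(a,v,th):
    s=robot.movel(*tcp(Tm(*BED,*a)),velocity=v,threshold=th)
    T=np.eye(4); T[:3,:3]=R.from_euler('xyz',robot.get_orientation()).as_matrix(); T[:3,3]=robot.get_position()
    L=np.linalg.inv(Tm(*BED))@T@np.linalg.inv(G); f=R.from_euler('z',-BED[3]).apply(robot.get_ft_force())
    print(a,s,L[:3,3].round(1),np.degrees(np.arcsin(L[0,2])).round(1),'F',f.round(1),robot.get_ft_torque().round(2),round(robot.get_gripper_width(),1)); return s
E
python3 - <<'E'
from h import *
for a in [(5,-.1,5),(3,0,3),(1.5,0,1.5),(0,0,0)]:
    if go(a,12,30): break
robot.dwell(.2); print(robot.get_ft_force(),robot.get_time_s())
snap('wrist','w3')
E
```

```text
(5, -0.1, 5) False [0.1 0.1 5.1] 5.0 F [ 1.3 -0.8 -5.9] [-0.1  -0.33  0.04] 8.6
(3, 0, 3) False [0.2 0.1 3.1] 3.0 F [ 2.3  0.1 -4.9] [-0.07 -0.59 -0.04] 8.0
(1.5, 0, 1.5) False [0.3 0.2 1.7] 1.5 F [ 3.5  0.7 -3.3] [-0.11 -0.66 -0.05] 8.3
(0, 0, 0) False [0.4 0.2 0.7] -0.0 F [ 2.4 -1.5  6.4] [-0.34 -0.39  0.01] 8.6
[ 2.49575089 -1.60194351  6.71093897] 17.0583
```

```bash
python3 - <<'E'
from h import *
go((0,0,-2.5),10,30)
move_gripper(28); go((0,0,3),40,None); go((0,0,60),120,None)
move_gripper(0)
go((0,-38,30),120,10)
go((0,-38,10),40,8)
s=go((0,-38,19.5),40,None); robot.dwell(.1)
s=go((0,-38,10),15,32); robot.dwell(.2); print(robot.get_ft_force())
go((0,-38,60),80,None)
print(robot.get_time_s())
robot.move_ptp(*tcp(Tm(*BED,0,-70,140)))
robot.dwell(.1); snap('wrist','w4'); snap('side','s4');print(robot.get_time_s())
E
```

```text
(0, 0, -2.5) True [0.5 0.2 0.7] -0.0 F [-0.4 -1.1  6.3] [-0.17  0.15  0.04] 8.5
(0, 0, 3) False [0.  0.1 3.2] -0.0 F [-0.1  0.1 -0.5] [0.03 0.   0.04] 28.2
(0, 0, 60) False [-0.2 -0.1 59.7] 0.0 F [-0.3  0.1 -0.7] [ 0.01 -0.    0.01] 28.1
(0, -38, 30) False [-37.5   0.3  30.3] -0.0 F [0.5 0.3 0.8] [ 0.05 -0.04  0.01] -0.2
(0, -38, 10) True [-37.4   0.1  16. ] -0.1 F [-0.9 -0.4  9.5] [-0.03  0.26  0.01] 0.1
(0, -38, 19.5) False [-37.9  -0.   19.3] 0.0 F [0.1 0.3 0.1] [-0.02  0.04 -0.03] -0.3
(0, -38, 10) True [-37.9   0.1  16. ] -0.0 F [-1.4 -1.3 10.1] [-0.29  0.36  0.02] -0.4
[-1.731118   -0.81315931  8.71782573]
(0, -38, 60) False [-38.1  -0.1  59.8] 0.0 F [ 0.1  0.1 -0.7] [ 0.03 -0.03  0.02] -0.0
21.5333
22.1667
```

View pics/w4.png

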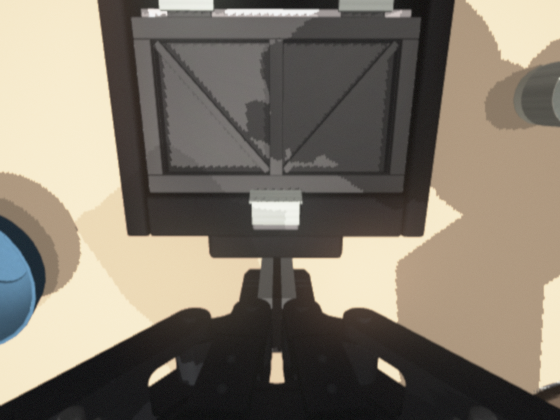

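The plate lies level in the bed. Its front rim edge is at row 192, with the clip foot at (276,193) over it and the lips over the tabs. A hard press found the ridge top at 22 mm, its home height. One numeric check of the clip and rim before handing in.

```bash
python3 - <<'E'
from h import *
w=load('w4'); B=Tm(*BED)
for n,P in [('rim F',(-62,100,20)),('rim F',(-62,-100,20)),('rim F bottom',(-62,-100,14)),('rim F if 5 up',(-62,-100,25)),('rim R',(62,100,20)),('clip foot',(-59,20,21)),('foot',(-59,-20,21)),('clip pushed 3',(-62,20,21)),('leaf top',(-65,20,34))]:
    print(n,P,proj(w,(B@np.append(P,1.))[:3]).round(1))
A=cv2.imread('pics/w4.png')[160:240,130:430]; cv2.imwrite('pics/w4c.png',cv2.resize(cv2.convertScaleAbs(A,alpha=1.6,beta=10),(790,211),interpolation=cv2.INTER_CUBIC))
E
```

```text
rim F (-62, 100, 20) [149.2 191.8]
rim F (-62, -100, 20) [402.3 191.8]
rim F bottom (-62, -100, 14) [399.7 190.1]
rim F if 5 up (-62, -100, 25) [404.5 193.3]
rim R (62, 100, 20) [130.2  16.1]
clip foot (-59, 20, 21) [250.3 188.4]
foot (-59, -20, 21) [301.2 188.4]
clip pushed 3 (-62, 20, 21) [250.3 192.1]
leaf top (-65, 20, 34) [249.2 200. ]
```

View pics/w4c.png

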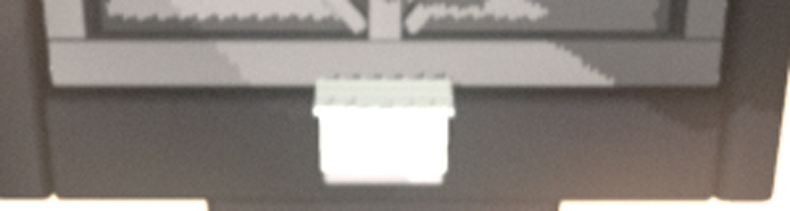

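The rim edge is at row 192.3 (predicted 191.8) and the clip foot at row 189.2 (188.4 at rest, 192 if pushed), so the clip has snapped over the rim.

```bash
python3 -c "
from workcell import robot, viewer, job, move_gripper
robot.dwell(.3); print(robot.get_ft_force(), job.hand_in())"
```

```text
the job is handed in; nothing more can be done
[ 0.2467317  -0.39675661  0.0377776 ] None
```

The sandwich plate is home in the lower bed, with both rear tabs under the lips and the front clip snapped over its rim; the gripper has let go and is clear, nothing else was touched, and I handed the job in at about 22.5 s.

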